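Refit the cone burr of a hand coffee grinder

TASK

The hand coffee grinder stands upside down in its wooden stand after washing. Take the cone burr from the cork coaster by its black dial, set it small end down in the grinder's mouth and, pressing only lightly, feel it round until it drops onto the splined shaft and its wide face lies flush with the rim. Then check that it rocks free, still seated: turn its orange dot to the white tick left of the orange zero mark, then to the white tick on the right, bring the dot back to the zero mark and let go; be gentle, as burrs chip, and leave the other things where they are.

Things in the scene. Friction and masses are not known exactly. Their poses are not given: they have to be found in the camera images.
- grinder: Hand coffee grinder: aluminium tube 65 mm wide with a black rubber grip, upside down in a round wooden stand 92 mm wide; it does not shift. Its mouth is 128 mm above the worktop. Origin: centre of the stand's underside; z up along the axis; the orange zero mark is on the -x side.
- rim (a point): Centre of the grinder's mouth, level with the dark rim; axes as grinder. The mouth is a round steel taper that matches the burr: 52 mm wide at the rim, 34.3 mm wide 26 mm down (half-angle 19 degrees).
- shaft_top (a point): Point fixed to the grinder on its axis, 19 mm below the rim: the highest the brass drive shaft's end can stand. It stands 0 to 5 mm lower; this and its angle differ each time and are NOT measured. Six splines 60 degrees apart, 4 mm wide, 25 mm over the tips. It turns with a drag of 0.02 N m, stays where left, and gives 2 mm downwards on a spring: 1 N to start, 4 N at the stop.
- zero_mark (a point): Orange zero mark on the rim, at 30 mm from the axis, on the grinder's -x side.
- left_tick (a point): White tick on the rim 30 degrees to the left of the zero mark as seen facing that mark: towards the grinder's +y, clockwise seen from above. 30 mm from the axis.
- right_tick (a point): White tick on the rim 30 degrees to the right of the zero mark: towards the grinder's -y, anticlockwise seen from above. 30 mm from the axis.
- burr: Loose steel cone burr, 0.10 to 0.16 kg, standing small end down on a cork coaster (94 mm wide, 9 mm thick). Origin: centre of the small end; z up. Cone 30 mm high, 31.6 mm wide at the small end, 52 mm at the wide face; on it the black dial to hold it by, 28 mm wide, z = 30 to 50 mm. In the small end six slots 12 mm deep for the splines, one towards the dot.
- burr_face (a point): Centre of the burr's wide face, 30 mm above its small end, level with rim when home. Unless slots and splines are in line (within about 4 degrees) it stands 6 to 11 mm too high, and pressed over about 5 N it tends to drag the shaft round. In line, the shaft springs up into the slots and the push falls away. On the seated burr a push wedges the flanks with three times its force.
- dot (a point): Orange dot 5.6 mm wide on the burr's wide face, 21 mm from its axis, on the burr's -x side (an orange line on the dial's top points to it).
- crank: The grinder's crank, laid aside: flat bar about 115 mm long with a round wooden knob 40 mm high. Origin: underside of the hub at one end. A bystander.
- mug: White and grey stoneware mug, 78 mm wide, 74 mm high. Origin: centre of its underside. A bystander.
- small_jar: Glass jar with grey lid, 58 mm wide, 85 mm high. Origin: centre of its underside. A bystander.
- brush: Wooden scrubbing brush, 124 x 48 x 38 mm, bristles down. Origin: centre of its underside. A bystander.
Things that resemble listed ones, but are neither listed nor needed, are in the scene too. Several things have the shape of the burr; the one meant has the colours described above.

How it is judged:
By the outcome, as a careful person would: the job done as asked, in the order asked, and still so for the second after the job is handed in, with the robot touching nothing.
It also fails if it takes over 54 s, if anything falls off the work surface, if the arm or the gripper's body presses on something with over 40 N, if the wrist force passes 120 N, or if a joint passes its speed limit or range.

ROBOT

A 6-joint arm with a two-finger parallel gripper is mounted at the origin on a cart in front of the work surface, level with it; the furniture and walls round the work are solid. World frame = base frame: x ahead of the robot, y to its left, z up, the work surface at z = 0. Lengths are in m, angles in rad, forces in N, time in s.
With the tool pointing down it reaches from about 0.35 to 0.975 m from the base axis. Payload 4.9 kg.
Tool frame: the origin (TCP) lies on the mounting face of the last link; the fingertips stand 173 mm ahead of it and the grasp point (between the pads) lies ctrl.pinch_z ahead of it (ctrl.pinch_z is the distance from the TCP to the grasp point, in m); z points along the fingers, y is the line along which they close (so a half turn about z gives the same grasp; the last joint's range is limited). The gripper opens to 85 mm and grips with 20 to 120 N. Pads are 22 mm wide; open, the fingers measure 114 mm over their backs; the gripper's body (76 mm by 85 mm) begins 54 mm behind the grasp point. The pads swing forward as they close: fully open they stand 13 mm farther back than shut.
Start: joints at [1.135, 0.053, 1.613, -0, 1.476, -0.119], TCP at [0.195, 0.594, 0.405] pointing down, gripper open.
Joint ranges: [-3.01, 3.01], [-1.01, 2.22], [0.06, 2.58], [-1.02, 4.17], [0.09, 2.62], [-3.14, 3.14]. Speed limits (rad/s): [2.57, 2.57, 3.14, 3.14, 3.14, 3.14].

INTERFACE

Orientations are given as a rotation vector (axis times angle).
In Python, from station import telemetry, eyes, ctrl gives the robot as it stands.
- The arm moves only by the tool apply_moves, never from a script. Its argument "plan" is a list of rows, each a list of 5 numbers: the finger opening in m, from 0 to 0.0854, then the shift along the tool's x, y, z in m, then the turn about the tool's z in rad. In form: [[jaw, x, y, z, roll], ...]. A call has 1 to 12 rows; each row is the pose to reach, as a shift and turn from the pose commanded when the call began, along the tool's axes at that moment; what a row does not reach only later rows make up. A row lasts 1/12 s, in which the tool goes at most 41.7 mm and 7.16 degrees, less where a joint would pass 70% of its speed; a pose out of reach is approached as far as the arm can. A call with a gripper value outside its range is refused whole. The fingers move at their own pace and stop on an object; "newtons" is the grip in N (left out, the last holds). Time passes only in rows, so rows that repeat a pose let the fingers close. It gives the time, the measured TCP pose, the force, the opening and the grip force at its end, in the units of the state.
- telemetry.get_obs(): the state, without advancing time (a new reading comes with each control period).
- eyes.get_image(name): name is "scene" or "top" or "wrist"; returns a dict with "img" (400x640x3 uint8, blue, green, red), "range_z" (400x640 float32, m along the optical axis (not along the pixel's ray), 0 where there is no reading), "K" (3x3 intrinsics, pixels), "pose" (4x4, takes a point from camera to world coordinates); the wrist camera has in their place "hand_eye" (4x4, takes a point from camera to tool coordinates, whose origin is the TCP and whose axes are the flange's). Camera axes: x right, y down, z forward; pixel columns grow to the right and rows downward; lengths in m; the calibration is good to about 2 mm. A picture is of the moment at which its call begins: read the wrist's pose just before it.
- ctrl.finish_job(): hands the job in; it is judged then, once.
Trained networks look in a picture, given as the dict that the camera call returned (one of the last four; its "shot" number tells which), for a name from the list of things; names that differ only in an ending like _2 or _b are one class to them, and where a whole thing is asked for, a point or a joint stands for the part that bears it (a point fixed in the world has none). Each returns a list of dicts, best first, with "confidence" (0 to 1); they miss things now and then, are a little off and sometimes report something else, mostly with a low value. They report only what shows in the picture. A call takes as long as a camera call. They do not tell look-alikes from the thing itself.
- eyes.search_frame(thing, picture): "box" ([left, top, right, bottom] in pixels, round what is visible of it).
- eyes.outline_of(thing, picture): "region" (400x640 bool, what is visible of it) and "box" ([left, top, right, bottom] in pixels, round what is visible of it).
- eyes.tip_of(thing, picture): "point" ([column, row] in pixels: a listed point, or the origin of a listed thing).
The state is a dict: "t": time; "q": joint angles; "dq": joint speeds; "effort": joint torques, N m; "tool_pos": TCP position; "tool_rot": TCP orientation; "contact_force": force on the tool from outside, world axes, zero at the start; "wrist_torque": the same for the moment, N m; "opening": finger opening in m; "grip_force": force on a finger pad.
Only numpy, scipy, OpenCV 4.12 (cv2) and the standard library are available. Lean on these libraries where they do the work, as an engineer would, in place of code of your own. Each camera call takes 0.05 s, during which the arm holds its last target. There are 200 camera calls.

## Working session

There is one attempt and no reset: what is moved stays moved. The work goes in short steps, Python scripts to look and compute and a tool call to move; the robot and the scene stay as the last step left them, time stands still between calls to the robot, and variables do not carry over. Pictures are saved under pics/ and viewed, at most 13 in all, crops included, and the job is handed in when it is done.

Besides the shell and the picture viewer there is one more tool, called after ">>>" as name(argument=value, ...), one argument or row to a line, values as JSON. apply_moves: Moves the arm, as the interface text tells. Its arguments: {"type":"object","properties":{"plan":{"type":"array","items":{"type":"array","items":{"type":"number"}}},"newtons":{"type":"number"}},"required":["plan"]}

```bash
ls; mkdir -p pics; cat > h.py <<'E'
import numpy as np, cv2
from scipy.spatial.transform import Rotation as R
from station import telemetry, eyes, ctrl
def shot(n):
    o=telemetry.get_obs(); p=eyes.get_image(n)
    if 'pose' in p: T=np.array(p['pose'])
    else:
        B=np.eye(4);B[:3,:3]=R.from_rotvec(o['tool_rot']).as_matrix();B[:3,3]=o['tool_pos'];T=B@np.array(p['hand_eye'])
    p['T']=T; return p
def px(p,u,v,z=None):
    """world point of a pixel: on plane height z, or by depth"""
    K=np.array(p['K']);d=np.linalg.inv(K)@[u,v,1];T=p['T']
    if z is None:
        w=p['range_z'][int(v)-1:int(v)+2,int(u)-1:int(u)+2];s=np.median(w[w>0]) if (w>0).any() else np.nan
    else: s=(z-T[2,3])/(T[:3,:3]@d)[2]
    return T[:3,:3]@(d*s)+T[:3,3]
def proj(p,P):
    c=np.linalg.inv(p['T'])@np.r_[P,1];k=np.array(p['K'])@c[:3];return k[:2]/k[2]
E
python3 - <<'E'
from h import *
print(telemetry.get_obs(), ctrl.pinch_z)
for n in ['scene','top']:
    p=shot(n);cv2.imwrite(f'pics/{n}0.png',p['img'])
    for t in ['grinder','burr','crank','mug','small_jar','brush']:
        for d in eyes.search_frame(t,p)[:5]:
            b=np.array(d['box']);c=(b[:2]+b[2:])/2
            print(n,t,round(d['confidence'],2),b.round(),px(p,*c).round(3))
E
```

```text
pics
{'t': 0.0, 'q': array([ 1.13500016e+00,  5.33768441e-02,  1.61425265e+00,  4.87997094e-07,
        1.47599348e+00, -1.19006896e-01]), 'dq': array([-0.0005634 , -0.00109012,  0.00067324,  0.00068777, -0.00052303,
        0.00090514]), 'effort': array([ 1.40705743e-03, -3.93662953e+01, -3.70184541e+01,  6.01147599e-05,
        6.71793692e-03, -4.65264733e-06]), 'tool_pos': array([0.19459391, 0.59366721, 0.40347497]), 'tool_rot': array([-4.95445344e-01, -3.10171448e+00,  3.06654125e-03]), 'contact_force': array([ 0.123297  , -0.15200495, -0.21990626]), 'wrist_torque': array([ 0.01896919, -0.02872194, -0.04159495]), 'grip_force': 0.0, 'opening': 0.08537638440062363} 0.1547
scene grinder 0.7 [284. 230. 311. 276.] [0.526 0.16  0.094]
scene grinder 0.21 [257. 206. 271. 236.] [0.704 0.091 0.068]
scene burr 0.76 [358. 212. 369. 229.] [ 0.444 -0.102  0.042]
scene burr 0.75 [374. 190. 390. 209.] [ 0.442 -0.229  0.031]
scene burr 0.58 [336. 238. 357. 251.] [0.443 0.015 0.038]
scene crank 0.44 [228. 236. 255. 268.] [0.694 0.223 0.053]
scene mug 0.91 [230. 238. 257. 267.] [0.687 0.22  0.052]
scene small_jar 0.72 [259. 206. 278. 238.] [0.691 0.088 0.067]
scene brush 0.94 [395. 164. 421. 190.] [ 0.413 -0.379  0.035]
scene brush 0.63 [283. 232. 319. 278.] [0.517 0.158 0.089]
top grinder 0.87 [239. 200. 275. 233.] [0.54  0.128 0.087]
top burr 0.77 [346. 238. 365. 257.] [ 0.457 -0.122  0.061]
top burr 0.62 [295. 242. 314. 262.] [0.448 0.011 0.049]
top burr 0.6 [390. 233. 408. 258.] [ 0.46  -0.236  0.051]
top crank 0.6 [186. 256. 232. 270.] [0.426 0.268 0.013]
top mug 0.83 [215. 136. 247. 175.] [0.709 0.204 0.053]
top small_jar 0.91 [270. 139. 294. 170.] [0.701 0.063 0.086]
top brush 0.67 [446. 238. 476. 285.] [ 0.416 -0.397  0.038]
```

```bash
python3 - <<'E'
import cv2,numpy as np
a=cv2.imread('pics/top0.png')[120:300,170:490];b=cv2.imread('pics/scene0.png')[150:300,200:440]
a=cv2.resize(a,(800,450),interpolation=2);cv2.imwrite('pics/topc.png',a)
E
```

```text
(no output)
```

View pics/topc.png

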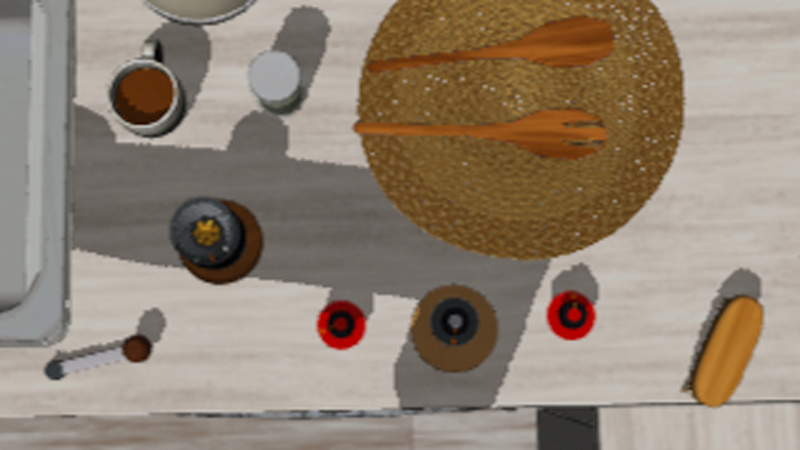

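The top view (crop scale 2.5, offset 170,120) shows three things that could be the burr. Two are red look-alikes at top px (306,250) and (399,246). The third is a dark steel one with a black dial on the cork coaster, at (352,248). I choose the coaster one. The grinder mouth, with the brass shaft, is at about (253,212).

```bash
cat >> h.py <<'E'
def go(P):
    """shift along tool axes that brings TCP to world P"""
    o=telemetry.get_obs();return R.from_rotvec(o['tool_rot']).as_matrix().T@(np.array(P)-o['tool_pos'])
E
python3 - <<'E'
from h import *
p=shot('wrist');print(np.array(p['hand_eye']).round(3),np.array(p['K']).round(1));o=telemetry.get_obs()
print(R.from_rotvec(o['tool_rot']).as_matrix().round(3))
p=shot('top')
print('burr',px(p,352,248,.06),px(p,352,248))
for t in ['rim','burr_face','dot','zero_mark','left_tick','right_tick']:
    for d in eyes.tip_of(t,p)[:3]: print(t,round(d['confidence'],2),np.round(d['point']),px(p,*d['point']).round(3))
print(go([.44,-.115,.40]),go([.45,.12,.40]))
E
```

```text
[[-0.001 -0.96  -0.279  0.07 ]
 [ 1.    -0.001  0.001  0.001]
 [-0.001 -0.279  0.96   0.031]
 [ 0.     0.     0.     1.   ]] [[348.2   0.  321.9]
 [  0.  348.2 198.8]
 [  0.    0.    1. ]]
[[-0.95   0.312  0.   ]
 [ 0.312  0.95   0.   ]
 [-0.     0.    -1.   ]]
burr [ 0.4554821  -0.11258814  0.06      ] [ 0.45551816 -0.11264784  0.0589687 ]
rim 0.96 [252. 211.] [0.552 0.137 0.108]
burr_face 0.86 [350. 246.] [ 0.461 -0.107  0.061]
burr_face 0.83 [308. 249.] [0.456 0.002 0.052]
burr_face 0.76 [397. 245.] [ 0.462 -0.229  0.05 ]
dot 0.71 [351. 255.] [ 0.438 -0.11   0.038]
dot 0.69 [402. 241.] [ 0.471 -0.244  0.048]
dot 0.54 [300. 250.] [0.456 0.022 0.032]
zero_mark 0.84 [257. 223.] [0.519 0.122 0.128]
left_tick 0.94 [250. 225.] [0.517 0.146 0.091]
right_tick 0.62 [259. 219.] [0.53  0.117 0.124]
right_tick 0.47 [254. 212.] [0.548 0.132 0.109]
[-0.45392977 -0.59721305  0.00471627] [-0.3902332  -0.37078923  0.00469742]
```

View pics/scene0.png

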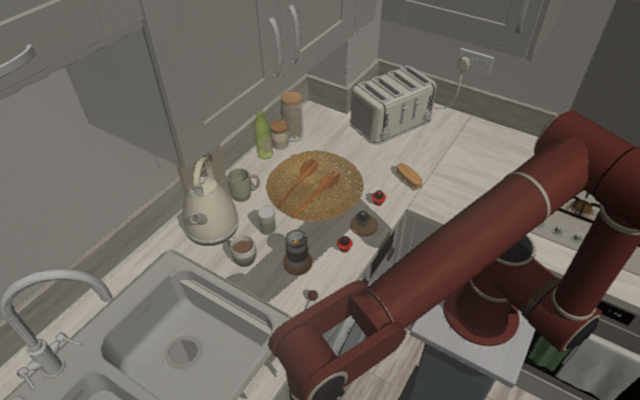

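>>> apply_moves(
  plan=[
    [0.0854, -0.48, -0.323, 0, 0],
    [0.0854, -0.48, -0.323, 0, 0],
    [0.0854, -0.48, -0.323, 0, 0],
    [0.0854, -0.48, -0.323, 0, 0],
    [0.0854, -0.48, -0.323, 0, 0],
    [0.0854, -0.48, -0.323, 0, 0],
    [0.0854, -0.48, -0.323, 0, 0],
    [0.0854, -0.48, -0.323, 0, 0],
    [0.0854, -0.48, -0.323, 0, 0],
    [0.0854, -0.48, -0.323, 0, 0],
    [0.0854, -0.48, -0.323, 0, 0],
    [0.0854, -0.48, -0.323, 0, 0],
  ],
  newtons=30,
)

```text
t: 2.1
tool_pos: [0.5027, 0.1975, 0.4051]
tool_rot: [0.496, 3.101, 0.001]
contact_force: [0.5, 1.1, 1.5]
opening: 0.0854
grip_force: 0.0
```

The scene view shows the grinder at (297,252), the coaster burr at (364,222), and the red look-alikes at (345,243) and (378,197). The path above them is free.

>>> apply_moves(
  plan=[
    [0.0854, 0, 0, 0, 0],
    [0.0854, 0, 0, 0, 0],
  ],
)

```text
t: 2.27
tool_pos: [0.5029, 0.1977, 0.4047]
tool_rot: [-0.502, -3.101, -0.0]
contact_force: [-0.7, -0.1, -0.6]
opening: 0.085
grip_force: 0.0
```

```bash
python3 - <<'E'
from h import *
o=telemetry.get_obs();print(o['t'],o['tool_pos'],o['dq'].round(3))
p=shot('wrist');cv2.imwrite('pics/w1.png',p['img'][:, :]);np.savez('w1.npz',img=p['img'],r=p['range_z'],K=p['K'],T=p['T'])
for t in ['rim','zero_mark','left_tick','right_tick']:
    for d in eyes.tip_of(t,p)[:2]: print(t,round(d['confidence'],2),np.round(d['point']),px(p,*d['point']).round(4),px(p,*d['point'],z=.128).round(4))
E
```

```text
2.2667 [0.5029168  0.19768694 0.40470339] [ 0.058 -0.016  0.015  0.013  0.007  0.006]
rim 0.93 [266. 274.] [0.5622 0.1272 0.0985] [0.5487 0.1372 0.128 ]
zero_mark 0.58 [243. 247.] [0.5211 0.1291 0.1284] [0.5213 0.129  0.128 ]
left_tick 0.78 [260. 238.] [0.5186 0.1441 0.1279] [0.5186 0.1441 0.128 ]
right_tick 0.7 [230. 260.] [0.5289 0.1147 0.1275] [0.5287 0.1149 0.128 ]
```

View pics/w1.png

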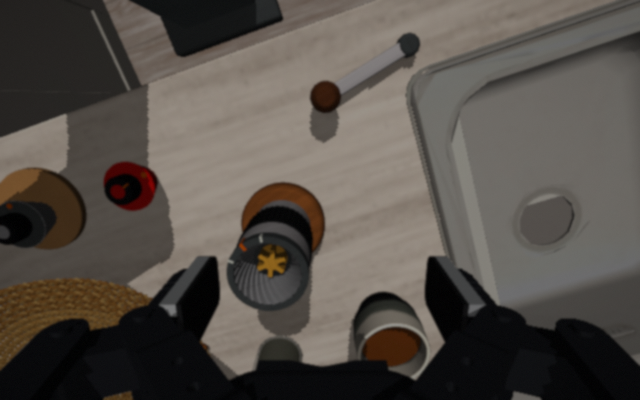

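The wrist view shows the grinder mouth at (266,272), with the zero mark at (243,247) and ticks at (260,238) and (230,260). The steel burr with the black dial is on the coaster at (20,225), and a red one is at (130,185).

>>> apply_moves(
  plan=[
    [0.0854, -0.052, -0.307, 0, 0],
    [0.0854, -0.052, -0.307, 0, 0],
    [0.0854, -0.052, -0.307, 0, 0],
    [0.0854, -0.052, -0.307, 0, 0],
    [0.0854, -0.052, -0.307, 0, 0],
    [0.0854, -0.052, -0.307, 0.02, 0],
    [0.0854, -0.052, -0.307, 0.05, 0],
    [0.0854, -0.052, -0.307, 0.07, 0],
    [0.0854, -0.052, -0.307, 0.07, 0],
    [0.0854, -0.052, -0.307, 0.07, 0],
    [0.0854, -0.052, -0.307, 0.07, 0],
  ],
)

```text
t: 3.43
tool_pos: [0.4559, -0.1076, 0.3351]
tool_rot: [0.494, 3.102, 0.001]
contact_force: [0.5, 0.6, 0.4]
opening: 0.0855
grip_force: 0.0
```

```bash
cat > sp.py <<'E'
from h import *
def spl(p,C,z):
    hsv=cv2.cvtColor(p['img'],cv2.COLOR_BGR2HSV)
    out=[]
    u0,v0=proj(p,[*C,z])
    for v in range(int(v0)-25,int(v0)+26):
        for u in range(int(u0)-25,int(u0)+26):
            h,s,b=hsv[v,u]
            if 12<h<35 and s>110 and b>50: out.append(px(p,u,v,z)[:2])
    out=np.array(out);m=out.mean(0);d=out-m;r=np.hypot(*d.T);a=np.arctan2(d[:,1],d[:,0])
    k=(r>.006)&(r<.014);s=np.exp(6j*a[k]).mean();print('spline n',len(out),'centre',m.round(4),'rmax',r.max().round(4),'phase deg',np.degrees(np.angle(s))/6,'coh',abs(s).round(2))
E
python3 - <<'E'
from sp import *
d=np.load('w1.npz');p=dict(img=d['img'],K=d['K'],T=d['T'],range_z=d['r'])
for z in(.104,.109):spl(p,(.5487,.1372),z)
o=telemetry.get_obs();print(o['t'],o['tool_pos'])
p=shot('wrist');cv2.imwrite('pics/w2.png',cv2.resize(p['img'][100:350,170:490],(768,600)))
for t in ['burr_face','dot']:
    for d in eyes.tip_of(t,p)[:3]: print(t,round(d['confidence'],2),np.round(d['point']),px(p,*d['point']).round(4),px(p,*d['point'],z=.039).round(4))
E
```

```text
spline n 605 centre [0.5494 0.1381] rmax 0.0157 phase deg -25.450260258161816 coh 0.07
spline n 605 centre [0.5473 0.1396] rmax 0.0154 phase deg -26.98610087901427 coh 0.06
3.4333 [ 0.45591333 -0.10761205  0.33507408]
burr_face 0.95 [313. 196.] [ 0.453  -0.1126  0.059 ] [ 0.4582 -0.1148  0.039 ]
burr_face 0.86 [178. 240.] [ 0.4561 -0.2258  0.05  ] [ 0.459  -0.2319  0.039 ]
burr_face 0.57 [460. 144.] [4.514e-01 4.000e-04 4.960e-02] [0.454 0.004 0.039]
dot 0.66 [307. 170.] [ 0.4369 -0.1125  0.0394] [ 0.437  -0.1125  0.039 ]
dot 0.57 [482. 131.] [0.4514 0.0251 0.0307] [0.4496 0.0218 0.039 ]
```

View pics/w2.png

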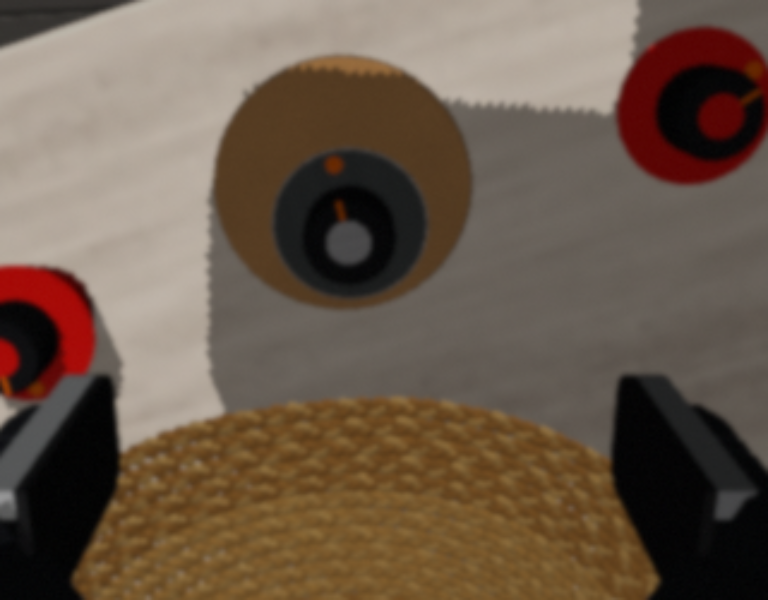

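The crop shows the steel burr with a black dial on the cork coaster: face centre at about crop (350,223), orange dot at (334,165), dial top at (349,242). The red ones at (700,110) and (20,340) are the look-alikes, so the choice is right.

```bash
python3 - <<'E'
from h import *
p=shot('wrist');print(telemetry.get_obs()['t'])
hsv=cv2.cvtColor(p['img'],cv2.COLOR_BGR2HSV)
g=((p['range_z']>0)).astype(np.uint8)
v,u=np.mgrid[120:260,250:380];r=p['range_z'][v,u]
P=np.linalg.inv(p['K'])@np.stack([u*r,v*r,r]).reshape(3,-1);W=(p['T'][:3,:3]@P).T+p['T'][:3,3]
for lo,hi in((.035,.043),(.055,.063)):
    k=(W[:,2]>lo)&(W[:,2]<hi)&(np.hypot(W[:,0]-.457,W[:,1]+.113)<.035);S=W[k]
    c,rad=cv2.minEnclosingCircle((S[:,:2]*1000).astype(np.float32));print(k.sum(),np.median(S[:,2]),np.round(c,1),round(rad,1),S[:,:2].mean(0))
o=(hsv[...,0]<16)&(hsv[...,1]>170)&(hsv[...,2]>90)
vv,uu=np.nonzero(o[155:180,290:330]);print('dot',len(uu),px(p,uu.mean()+290,vv.mean()+155,.039))
E
```

```text
3.6333
1963 0.03890206931750506 [ 456.9 -112.6] 26.0 [ 0.45376446 -0.11130543]
1125 0.0585547561013019 [ 456.7 -112.5] 14.7 [ 0.45593208 -0.1122701 ]
dot 22 [ 0.43628104 -0.11045786  0.039     ]
```

>>> apply_moves(
  plan=[
    [0.065, -0.002, -0.0045, 0.03, -0.11],
    [0.065, -0.002, -0.0045, 0.06, -0.22],
    [0.065, -0.002, -0.0045, 0.09, -0.22],
    [0.065, -0.002, -0.0045, 0.105, -0.22],
    [0.055, -0.002, -0.0045, 0.115, -0.22],
    [0.05, -0.002, -0.0045, 0.115, -0.22],
    [0.045, -0.002, -0.0045, 0.115, -0.22],
    [0.04, -0.002, -0.0045, 0.115, -0.22],
    [0.04, -0.002, -0.0045, 0.115, -0.22],
  ],
)

```text
t: 4.38
tool_pos: [0.4571, -0.1137, 0.2217]
tool_rot: [0.151, 3.134, -0.002]
contact_force: [-0.4, -0.6, 0.2]
opening: 0.04
grip_force: 0.0
```

```bash
python3 - <<'E'
from h import *
o=telemetry.get_obs();print(o['t'],o['tool_pos'],o['contact_force'])
M=R.from_rotvec(o['tool_rot']).as_matrix();print(M.round(3),'d',M.T@([.4568,-.1125,.218]-o['tool_pos']))
p=shot('wrist');cv2.imwrite('pics/w3.png',p['img'][100:,120:520])
E
```

```text
4.3833 [ 0.45714537 -0.11366301  0.22173374] [-0.37885255 -0.56508642  0.21159637]
[[-0.995  0.096  0.003]
 [ 0.096  0.995 -0.001]
 [-0.004 -0.001 -1.   ]] d [0.00046891 0.00112867 0.00373081]
```

View pics/w3.png

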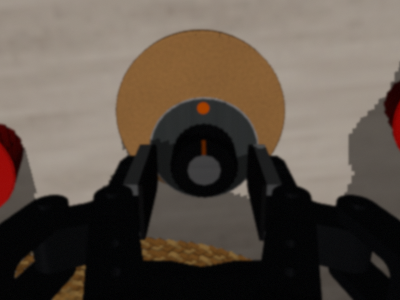

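The dial is centred between the fingers at (204,165), and the dot at (203,108) faces the camera.

>>> apply_moves(
  plan=[
    [0.04, 0.0005, 0.001, 0.003, 0],
    [0.04, 0.0005, 0.001, 0.006, 0],
    [0.034, 0.0005, 0.001, 0.006, 0],
    [0.028, 0.0005, 0.001, 0.006, 0],
    [0.02, 0.0005, 0.001, 0.006, 0],
    [0.02, 0.0005, 0.001, 0.006, 0],
    [0.02, 0.0005, 0.001, 0.006, 0],
  ],
  newtons=30,
)

```text
t: 5.02
tool_pos: [0.4557, -0.1124, 0.2136]
tool_rot: [-0.152, -3.138, -0.0]
contact_force: [0.5, 0.4, -0.6]
opening: 0.0269
grip_force: 29.5
```

>>> apply_moves(
  plan=[
    [0.02, 0, 0, -0.02, 0],
    [0.02, 0, 0, -0.05, 0],
    [0.02, 0, 0, -0.08, 0],
    [0.02, 0, 0, -0.12, 0],
    [0.02, 0, 0, -0.15, 0],
    [0.02, 0, 0, -0.15, 0],
    [0.02, 0, 0, -0.15, 0],
  ],
)

```text
t: 5.6
tool_pos: [0.4563, -0.1126, 0.3662]
tool_rot: [0.152, 3.133, -0.003]
contact_force: [0.4, -0.3, -1.6]
opening: 0.0269
grip_force: 29.9
```

```bash
python3 - <<'E'
from h import *
d=np.load('w1.npz');p=dict(img=d['img'],K=d['K'],T=d['T'],range_z=d['r'])
# rectify to plane z=.106, 0.1mm/px over 60mm: col=+x... row=-y (seen from above)
def rect(z,C=(.5487,.1372),h=.03,n=600):
    w=np.float32([proj(p,[C[0]+a*h,C[1]+b*h,z]) for a,b in((-1,1),(1,1),(1,-1),(-1,-1))])
    M=cv2.getPerspectiveTransform(w,np.float32([[0,0],[n,0],[n,n],[0,n]]));return cv2.warpPerspective(p['img'],M,(n,n),flags=2)
a=rect(.128,h=.036,n=400);b=rect(.106,h=.02,n=400)
cv2.imwrite('pics/rect.png',np.hstack([a,b]))
o=telemetry.get_obs();print(o['t'],o['tool_pos'],o['contact_force'],o['opening'])
M=R.from_rotvec(o['tool_rot']).as_matrix();print(M.round(3),M.T@([.5487,.1372,.365]-o['tool_pos']))
E
```

```text
5.6 [ 0.45629243 -0.11255607  0.3662443 ] [ 0.39121436 -0.30113564 -1.57154081] 0.026910574001042326
[[-0.995  0.097  0.005]
 [ 0.097  0.995 -0.002]
 [-0.005 -0.001 -1.   ]] [-0.06783304  0.25751896  0.00121186]
```

View pics/rect.png

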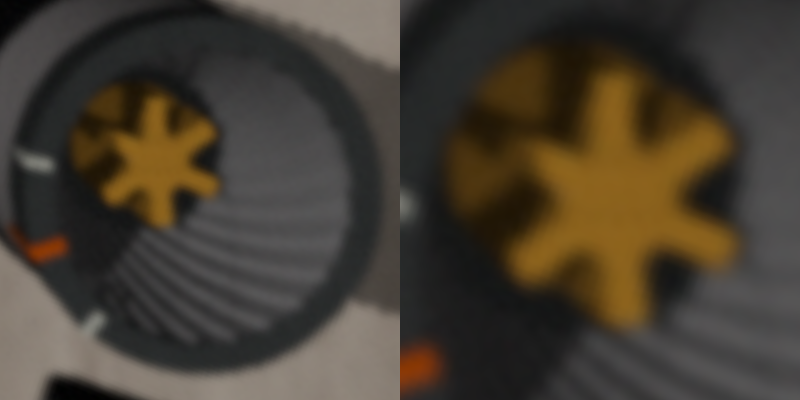

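The rectified view shows the rim circle centred near (196,192), the zero mark at (48,248), and ticks at (35,160) and (92,323). The brass splines sit at about 33° mod 60° in world angle.

```bash
python3 - <<'E'
from h import *
from scipy.optimize import least_squares
d=np.load('w1.npz');p=dict(img=d['img'],K=d['K'],T=d['T'],range_z=d['r'])
v,u=np.mgrid[215:330,205:330];r=p['range_z'][v,u]
P=np.linalg.inv(p['K'])@np.stack([u*r,v*r,r]).reshape(3,-1);W=(p['T'][:3,:3]@P).T+p['T'][:3,3]
k=(abs(W[:,2]-.128)<.0025)&(np.hypot(W[:,0]-.5485,W[:,1]-.138)<.04);S=W[k];c,rad=cv2.minEnclosingCircle((S[:,:2]*1000).astype(np.float32))
print(k.sum(),np.median(S[:,2]),np.round(c,1),rad,S.mean(0))
# ring fit: rim lies between 26 and 32.5
f=least_squares(lambda c:np.hypot(*(S[:,:2]-c).T)*1000-29.4,[.5485,.138],loss='soft_l1',x_scale=.001);print(f.x)
for n,q in dict(l=(35,160),z=(48,248),r=(92,323)).items():
    w=np.array([.5487+(q[0]-200)*.00018,.1372-(q[1]-200)*.00018]);e=w-f.x;print(n,np.hypot(*e),np.degrees(np.arctan2(e[1],e[0]))%360)
o=telemetry.get_obs();print(o['q'].round(3))
M=R.from_rotvec(o['tool_rot']).as_matrix();print(M.T@([*f.x,.366]-o['tool_pos']))
E
```

```text
1818 0.1274135158143655 [549.4 137.4] 33.174625396728516 [0.54853262 0.13752051 0.12737494]
[0.54862959 0.13803935]
l 0.030304627689963934 167.88406244705993
z 0.028889092164769835 199.1552452923033
r 0.030053806502640137 229.87202559951334
[-0.4   -0.308  2.006  0.     1.439 -1.874]
[-6.76868417e-02  2.58346128e-01  2.09921069e-04]
```

>>> apply_moves(
  plan=[
    [0.02, -0.007, 0.025, 0, -0.11],
    [0.02, -0.017, 0.065, 0, -0.23],
    [0.02, -0.027, 0.105, 0, -0.35],
    [0.02, -0.037, 0.14, 0, -0.46],
    [0.02, -0.047, 0.18, 0, -0.57],
    [0.02, -0.057, 0.22, 0, -0.674],
    [0.02, -0.064, 0.245, 0, -0.674],
    [0.02, -0.068, 0.258, 0, -0.674],
    [0.02, -0.068, 0.258, 0, -0.674],
    [0.02, -0.068, 0.258, 0, -0.674],
  ],
)

```text
t: 6.43
tool_pos: [0.548, 0.1378, 0.3617]
tool_rot: [0.894, -3.008, 0.0]
contact_force: [-0.1, 0.5, -1.4]
opening: 0.0268
grip_force: 30.0
```

```bash
python3 - <<'E'
from h import *
o=telemetry.get_obs();print(o['t'],o['tool_pos'],o['contact_force'],o['q'].round(3),o['opening'])
M=R.from_rotvec(o['tool_rot']).as_matrix();print(M.round(3),M.T@([.5487,.1379,.34]-o['tool_pos']),np.degrees(np.arctan2(M[1,0],M[0,0])))
p=shot('wrist');cv2.imwrite('pics/w4.png',p['img'])
for t in ['zero_mark','left_tick','right_tick']:
    for d in eyes.tip_of(t,p)[:1]: print(t,round(d['confidence'],2),np.round(d['point']),px(p,*d['point']).round(4),px(p,*d['point'],z=.128).round(4))
E
```

```text
6.4333 [0.54803682 0.13782999 0.36171369] [-0.14784679  0.50225059 -1.35556149] [ 1.150e-01 -5.800e-02  1.796e+00 -1.000e-03  1.407e+00 -2.034e+00] 0.026835522018609115
[[-0.838 -0.546 -0.004]
 [-0.546  0.838 -0.001]
 [ 0.004  0.001 -1.   ]] [-0.00067224 -0.00032555  0.02171109] -146.8899081350263
zero_mark 0.61 [335. 176.] [0.5222 0.1305 0.1279] [0.5222 0.1305 0.128 ]
left_tick 0.64 [353. 187.] [0.5219 0.1435 0.1276] [0.5218 0.1434 0.128 ]
right_tick 0.57 [304. 173.] [0.5309 0.114  0.1275] [0.5308 0.114  0.128 ]
```

View pics/w4.png

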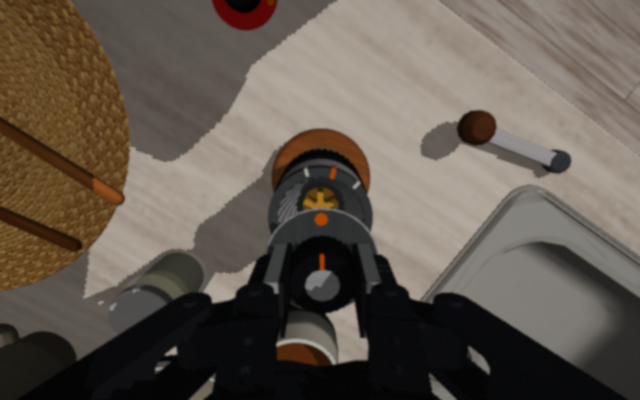

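The dot at (321,220) is in line with a spline of the shaft at (321,200); the zero mark is at (334,173) and the ticks at (306,173) and (357,183). Now I lower the burr.

>>> apply_moves(
  plan=[
    [0.02, -0.0005, 0, 0.01, 0],
    [0.02, -0.0005, 0, 0.025, 0],
    [0.02, -0.0005, 0, 0.036, 0],
    [0.02, -0.0005, 0, 0.041, 0],
    [0.02, -0.0005, 0, 0.041, 0],
  ],
)

```text
t: 7.05
tool_pos: [0.5481, 0.1377, 0.3202]
tool_rot: [0.892, -3.008, -0.001]
contact_force: [-0.2, 0.3, -1.2]
opening: 0.0267
grip_force: 30.0
```

>>> apply_moves(
  plan=[
    [0.02, 0, 0, 0.001, 0],
    [0.02, 0, 0, 0.002, 0],
    [0.02, 0, 0, 0.003, 0],
    [0.02, 0, 0, 0.004, 0],
    [0.02, 0, 0, 0.004, 0],
  ],
)

```text
t: 7.47
tool_pos: [0.5489, 0.1382, 0.319]
tool_rot: [-0.894, 3.011, -0.0]
contact_force: [-0.4, 0.8, -0.8]
opening: 0.0267
grip_force: 30.0
```

>>> apply_moves(
  plan=[
    [0.02, 0, 0, 0.001, 0],
    [0.02, 0, 0, 0.002, 0],
    [0.02, 0, 0, 0.003, 0],
    [0.02, 0, 0, 0.003, 0],
  ],
)

```text
t: 7.8
tool_pos: [0.5487, 0.1381, 0.3154]
tool_rot: [0.894, -3.011, -0.0]
contact_force: [0.1, -0.4, -0.8]
opening: 0.027
grip_force: 30.0
```

>>> apply_moves(
  plan=[
    [0.02, 0, 0, 0.001, 0],
    [0.02, 0, 0, 0.002, 0],
    [0.02, 0, 0, 0.002, 0],
  ],
)

```text
t: 8.05
tool_pos: [0.5487, 0.1381, 0.3134]
tool_rot: [0.894, -3.011, -0.0]
contact_force: [0.3, 0.6, -1.6]
opening: 0.0271
grip_force: 30.0
```

>>> apply_moves(
  plan=[
    [0.02, 0, 0, 0.001, 0],
    [0.02, 0, 0, 0.002, 0],
    [0.02, 0, 0, 0.002, 0],
  ],
)

```text
t: 8.3
tool_pos: [0.5488, 0.138, 0.3115]
tool_rot: [0.894, -3.011, 0.0]
contact_force: [-0.5, -0.1, -0.9]
opening: 0.0265
grip_force: 30.0
```

>>> apply_moves(
  plan=[
    [0.02, 0, 0, 0.001, 0],
    [0.02, 0, 0, 0.0015, 0],
    [0.02, 0, 0, 0.0015, 0],
  ],
)

```text
t: 8.55
tool_pos: [0.5488, 0.1381, 0.3101]
tool_rot: [0.894, -3.011, 0.0]
contact_force: [0.3, -0.7, -0.2]
opening: 0.0267
grip_force: 30.0
```

>>> apply_moves(
  plan=[
    [0.02, 0, 0, 0.0005, 0],
    [0.02, 0, 0, 0.001, 0],
    [0.02, 0, 0, 0.001, 0],
  ],
)

```text
t: 8.8
tool_pos: [0.5488, 0.1381, 0.3091]
tool_rot: [0.894, -3.012, 0.0]
contact_force: [-0.6, -1.5, -0.1]
opening: 0.0267
grip_force: 30.0
```

>>> apply_moves(
  plan=[
    [0.02, 0, 0, 0.0005, 0],
    [0.02, 0, 0, 0.001, 0],
    [0.02, 0, 0, 0.001, 0],
  ],
)

```text
t: 9.05
tool_pos: [0.5488, 0.1381, 0.3081]
tool_rot: [0.894, -3.012, 0.0]
contact_force: [-0.5, -1.1, 0.0]
opening: 0.0265
grip_force: 30.0
```

```bash
cat > look.py <<'E'
from h import *
import sys
def look(save=None):
    o=telemetry.get_obs();p=shot('wrist')
    M=R.from_rotvec(o['tool_rot']).as_matrix();print('t',round(o['t'],2),o['tool_pos'].round(4),'F',o['contact_force'].round(1),'tau',o['wrist_torque'].round(3),'yaw',np.degrees(np.arctan2(M[1,0],M[0,0]))%360,'q6',o['q'][5].round(2))
    if save: cv2.imwrite(save,p['img'])
    C=np.array([.5487,.1380]);a=np.radians(np.arange(0,360,15))
    v,u=np.mgrid[100:330,200:440];r=p['range_z'][v,u]
    P=np.linalg.inv(p['K'])@np.stack([u*r,v*r,r]).reshape(3,-1);W=(p['T'][:3,:3]@P).T+p['T'][:3,3];d=np.hypot(*(W[:,:2]-C).T)
    ang=np.degrees(np.arctan2(*(W[:,:2]-C).T[::-1]))%360;s=(abs(ang-M_yaw(M))<50)&(abs(W[:,2]-.133)<.02)
    f=s&(d>.016)&(d<.024);g=s&(d>.0285)&(d<.0315);print('face z',np.median(W[f,2]).round(4),f.sum(),'rim z',np.median(W[g,2]).round(4),g.sum())
    B=cv2.cvtColor(p['img'],cv2.COLOR_BGR2HSV)[v,u].reshape(-1,3)
    org=(B[:,0]<16)&(B[:,1]>150)&(B[:,2]>80);wht=(B[:,1]<70)&(B[:,2]>120)
    for n,m in(('dot',org&(d>.017)&(d<.0245)),('zero',org&(d>.0265)&(d<.0335)&(abs(W[:,2]-.128)<.01)),('ticks',wht&(d>.0265)&(d<.0335)&(abs(W[:,2]-.128)<.006))):
        if m.sum():
            if n=='ticks':
                x=ang[m];print(n,[ (round(x[k].mean(),1),k.sum()) for k in (x<199,x>=199) if k.any()])
            else: print(n,m.sum(),W[m].mean(0).round(4),'ang',ang[m].mean().round(1),'r',d[m].mean().round(4))
    return p
def M_yaw(M): return np.degrees(np.arctan2(M[1,0],M[0,0]))%360
if __name__=='__main__': look(sys.argv[1] if len(sys.argv)>1 else None)
E
python3 look.py pics/w5.png
```

```text
t 9.05 [0.5488 0.1381 0.3081] F [-0.5 -1.1  0. ] tau [-0.261  0.094  0.02 ] yaw 213.0719063467399 q6 -2.03
face z 0.1337 1531 rim z 0.1276 849
dot 136 [0.5326 0.1272 0.1336] ang 213.9 r 0.0195
zero 112 [0.5203 0.128  0.1268] ang 199.5 r 0.0301
ticks [(np.float64(168.5), np.int64(38)), (np.float64(230.2), np.int64(41))]
```

>>> apply_moves(
  plan=[
    [0.02, 0.0005, -0.0002, 0, 0],
    [0.02, 0.0009, -0.0004, 0, 0],
    [0.02, 0.0009, -0.0004, 0, 0],
  ],
)

```text
t: 9.35
tool_pos: [0.5482, 0.1373, 0.3081]
tool_rot: [-0.894, 3.012, 0.001]
contact_force: [-0.1, 0.4, -1.3]
opening: 0.0264
grip_force: 30.0
```

>>> apply_moves(
  plan=[
    [0.02, 0, 0, 0.0005, 0],
    [0.02, 0, 0, 0.0005, 0],
  ],
)

```text
t: 9.52
tool_pos: [0.5482, 0.1374, 0.3076]
tool_rot: [0.894, -3.012, -0.0]
contact_force: [-0.1, 0.7, -1.0]
opening: 0.0269
grip_force: 30.0
```

>>> apply_moves(
  plan=[
    [0.02, 0, 0, 0.0005, 0],
    [0.02, 0, 0, 0.001, 0],
    [0.02, 0, 0, 0.001, 0],
  ],
)

```text
t: 9.77
tool_pos: [0.5482, 0.1373, 0.3065]
tool_rot: [0.894, -3.011, -0.0]
contact_force: [0.1, -0.4, -1.5]
opening: 0.0267
grip_force: 30.0
```

>>> apply_moves(
  plan=[
    [0.02, 0, 0, 0.0005, 0],
    [0.02, 0, 0, 0.001, 0],
    [0.02, 0, 0, 0.001, 0],
  ],
)

```text
t: 10.02
tool_pos: [0.5482, 0.1373, 0.3055]
tool_rot: [0.894, -3.011, -0.0]
contact_force: [-0.1, 0.4, -0.7]
opening: 0.0271
grip_force: 30.0
```

>>> apply_moves(
  plan=[
    [0.02, 0, 0, 0.0005, 0],
    [0.02, 0, 0, 0.001, 0],
    [0.02, 0, 0, 0.001, 0],
  ],
)

```text
t: 10.27
tool_pos: [0.5483, 0.1373, 0.3046]
tool_rot: [0.894, -3.011, 0.0]
contact_force: [-0.6, -0.6, -0.1]
opening: 0.0265
grip_force: 30.0
```

>>> apply_moves(
  plan=[
    [0.02, 0, 0, 0.0005, 0],
    [0.02, 0, 0, 0.001, 0],
    [0.02, 0, 0, 0.001, 0],
  ],
)

```text
t: 10.52
tool_pos: [0.5483, 0.1372, 0.3037]
tool_rot: [0.894, -3.012, 0.0]
contact_force: [0.0, -0.6, -0.4]
opening: 0.0267
grip_force: 30.0
```

```bash
python3 look.py
```

```text
t 10.52 [0.5483 0.1372 0.3037] F [ 0.  -0.6 -0.4] tau [-0.035 -0.021  0.025] yaw 213.07115575625258 q6 -2.03
face z 0.1292 1470 rim z 0.1275 901
dot 148 [0.5322 0.1265 0.1292] ang 215.0 r 0.0202
zero 116 [0.5204 0.1279 0.127 ] ang 199.6 r 0.03
ticks [(np.float64(168.5), np.int64(42)), (np.float64(230.2), np.int64(44))]
```

>>> apply_moves(
  plan=[
    [0.02, 0.0002, -0.0002, 0.0003, 0],
    [0.02, 0.0002, -0.0002, 0.0007, 0],
    [0.02, 0.0002, -0.0002, 0.0007, 0],
  ],
)

```text
t: 10.82
tool_pos: [0.5482, 0.137, 0.303]
tool_rot: [0.894, -3.012, 0.0]
contact_force: [-0.1, -0.1, 0.6]
opening: 0.0264
grip_force: 30.0
```

>>> apply_moves(
  plan=[
    [0.02, 0, 0, 0.0003, 0],
    [0.02, 0, 0, 0.0005, 0],
    [0.02, 0, 0, 0.0005, 0],
  ],
)

```text
t: 11.07
tool_pos: [0.5482, 0.137, 0.3028]
tool_rot: [0.894, -3.011, 0.0]
contact_force: [-1.0, -0.3, 2.3]
opening: 0.0268
grip_force: 30.1
```

```bash
python3 look.py
```

```text
t 11.07 [0.5482 0.137  0.3028] F [-1.  -0.3  2.3] tau [-0.113  0.265  0.025] yaw 213.0716750989734 q6 -2.03
face z 0.1283 1468 rim z 0.1275 909
dot 149 [0.5322 0.1262 0.1284] ang 215.6 r 0.0203
zero 122 [0.5204 0.1279 0.1269] ang 199.6 r 0.03
ticks [(np.float64(168.5), np.int64(41)), (np.float64(230.2), np.int64(46))]
```

>>> apply_moves(
  plan=[
    [0.02, 0.0003, 0.0002, 0, 0],
    [0.02, 0.0003, 0.0002, 0, 0],
  ],
)

```text
t: 11.28
tool_pos: [0.548, 0.137, 0.3027]
tool_rot: [-0.894, 3.011, -0.001]
contact_force: [0.0, -0.9, 0.5]
opening: 0.0268
grip_force: 30.1
```

>>> apply_moves(
  plan=[
    [0.02, 0, 0, 0.0003, 0],
    [0.02, 0, 0, 0.0003, 0],
  ],
)

```text
t: 11.45
tool_pos: [0.548, 0.1369, 0.3025]
tool_rot: [-0.894, 3.011, -0.001]
contact_force: [-1.0, -0.7, 1.8]
opening: 0.027
grip_force: 30.3
```

```bash
python3 look.py
```

```text
t 11.45 [0.548  0.1369 0.3025] F [-1.  -0.7  1.8] tau [-0.242  0.118  0.024] yaw 213.06847811099422 q6 -2.03
face z 0.128 1433 rim z 0.1275 935
dot 148 [0.5323 0.1261 0.1281] ang 215.8 r 0.0203
zero 122 [0.5204 0.1279 0.1269] ang 199.6 r 0.0301
ticks [(np.float64(168.6), np.int64(44)), (np.float64(230.3), np.int64(42))]
```

>>> apply_moves(
  plan=[
    [0.02, 0.0003, -0.0001, 0, 0],
    [0.02, 0.0003, -0.0001, 0, 0],
  ],
)

```text
t: 11.67
tool_pos: [0.5479, 0.1368, 0.3025]
tool_rot: [-0.894, 3.011, 0.0]
contact_force: [0.0, -0.6, 1.0]
opening: 0.0269
grip_force: 30.3
```

>>> apply_moves(
  plan=[
    [0.02, 0, 0, 0.0003, 0],
    [0.02, 0, 0, 0.0003, 0],
  ],
)

```text
t: 11.83
tool_pos: [0.5479, 0.1369, 0.3024]
tool_rot: [-0.894, 3.011, -0.0]
contact_force: [0.0, -0.9, 2.8]
opening: 0.027
grip_force: 30.4
```

```bash
python3 look.py
```

```text
t 11.83 [0.5479 0.1369 0.3024] F [ 0.  -0.9  2.8] tau [-0.024  0.043 -0.075] yaw 213.0720236306518 q6 -2.04
face z 0.1279 1466 rim z 0.1275 939
dot 148 [0.5322 0.1261 0.128 ] ang 215.7 r 0.0204
zero 127 [0.5204 0.128  0.1269] ang 199.5 r 0.03
ticks [(np.float64(168.6), np.int64(43)), (np.float64(230.1), np.int64(42))]
```

>>> apply_moves(
  plan=[
    [0.031, 0, 0, 0, 0],
    [0.036, 0, 0, 0, 0],
    [0.036, 0, 0, 0, 0],
    [0.036, 0, 0, 0, 0],
  ],
)

```text
t: 12.22
tool_pos: [0.5475, 0.1368, 0.3013]
tool_rot: [0.894, -3.011, -0.0]
contact_force: [-0.5, 0.5, 0.5]
opening: 0.036
grip_force: 0.0
```

```bash
python3 look.py pics/w6.png;python3 -c "
import cv2;a=cv2.imread('pics/w6.png')[130:330,190:450];cv2.imwrite('pics/w6c.png',cv2.resize(a,(780,600),interpolation=2))"
```

```text
t 12.22 [0.5475 0.1368 0.3013] F [-0.5  0.5  0.5] tau [0.037 0.037 0.028] yaw 213.07356621168108 q6 -2.04
face z 0.128 1423 rim z 0.1275 930
dot 145 [0.5322 0.126  0.1283] ang 215.9 r 0.0205
zero 120 [0.5203 0.1279 0.1269] ang 199.5 r 0.0302
ticks [(np.float64(168.6), np.int64(42)), (np.float64(230.3), np.int64(45))]
```

View pics/w6c.png

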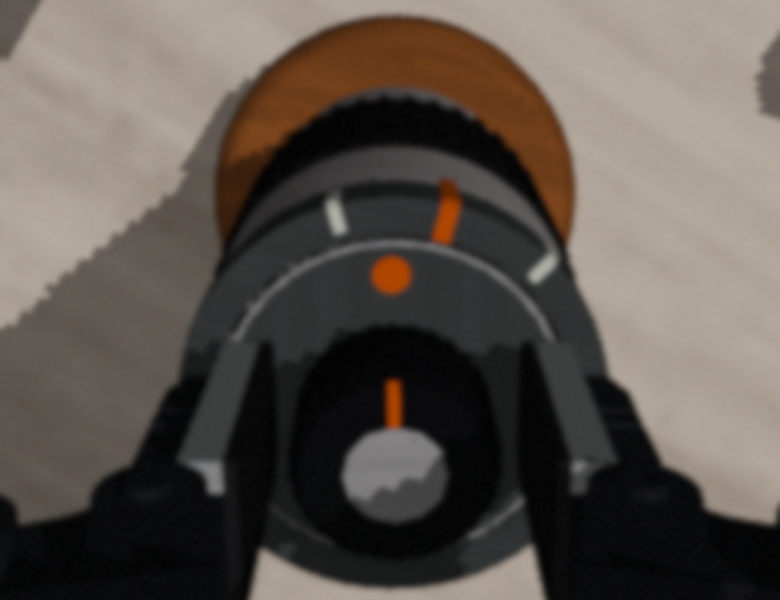

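The burr's wide face sits inside the rim, apparently flush: dot at crop (391,275), zero mark at (447,212), ticks at (337,214) and (543,268). The fingers are clear of the dial. Now I regrip and measure the angles on the mouth plane.

>>> apply_moves(
  plan=[
    [0.03, 0, 0, 0, 0],
    [0.024, 0, 0, 0, 0],
    [0.02, 0, 0, 0, 0],
    [0.02, 0, 0, 0, 0],
  ],
  newtons=25,
)

```text
t: 12.6
tool_pos: [0.5477, 0.1367, 0.3018]
tool_rot: [0.894, -3.012, 0.0]
contact_force: [0.5, -1.2, -0.5]
opening: 0.0271
grip_force: 24.9
```

```bash
cat > ang.py <<'E'
from h import *
from look import M_yaw
from scipy.optimize import least_squares
o=telemetry.get_obs();p=shot('wrist');M=R.from_rotvec(o['tool_rot']).as_matrix()
cv2.imwrite('pics/last.png',p['img'])
H=cv2.cvtColor(p['img'],cv2.COLOR_BGR2HSV);C0=np.array([.5485,.1375]);res={}
org=((H[...,0]<16)&(H[...,1]>150)&(H[...,2]>80)).astype(np.uint8);wht=((H[...,1]<70)&(H[...,2]>115)).astype(np.uint8)
for n,m in(('o',org),('w',wht)):
    k,lab,st,ce=cv2.connectedComponentsWithStats(m)
    for i in range(1,k):
        if 15<st[i,4]<400:
            w=px(p,*ce[i],z=.128);e=w[:2]-C0;r=np.hypot(*e);a=np.degrees(np.arctan2(e[1],e[0]))%360
            if n=='o' and .016<r<.0245: res['dot']=w[:2]
            if n=='o' and .0255<r<.034: res['zero']=w[:2]
            if n=='w' and .0255<r<.034 and 155<a<182: res['L']=w[:2]
            if n=='w' and .0255<r<.034 and 215<a<245: res['Rt']=w[:2]
off=dict(zero=0,L=-30,Rt=30)
def f(x):
    c=x[:2]/1000;out=[]
    for n,d in off.items():
        if n in res:
            a=np.radians(x[2]+d);e=(res[n]-c)*1000
            t=np.array([-np.sin(a),np.cos(a)]);out+=[e@t*3,(e@[np.cos(a),np.sin(a)]-30*x[3])]
    if 'dot' in res: out.append(np.hypot(*(res['dot']-c))*1000-21*x[3])
    return out+[(x[3]-1)*30]+list((x[:2]-C0*1000)*.1)
s=least_squares(f,[*C0*1000,199.5,1]);e=res['dot']*1000-s.x[:2] if 'dot' in res else np.array([np.nan]*2)
print('t',round(o['t'],2),'F',o['contact_force'].round(1),'tau',o['wrist_torque'].round(3),'yaw',round(M_yaw(M),2),'q6',o['q'][5].round(3),o['tool_pos'].round(4))
da=np.degrees(np.arctan2(e[1],e[0]))%360
print(list(res),'C',s.x[:2].round(2),'zero',s.x[2].round(2),'sc',s.x[3].round(3),'dot',da.round(2),'dot-zero',(da-s.x[2]).round(2),'rdot',np.hypot(*e).round(2),'cost',s.cost.round(3))
E
python3 ang.py; python3 look.py
```

```text
t 12.6 F [ 0.5 -1.2 -0.5] tau [-0.139 -0.119 -0.007] yaw 213.07 q6 -2.035 [0.5477 0.1367 0.3018]
['zero', 'dot', 'Rt', 'L'] C [549.55 137.8 ] zero 198.7 sc 1.013 dot 214.42 dot-zero 15.72 rdot 20.83 cost 0.333
t 12.65 [0.5477 0.1367 0.3017] F [-0.3 -1.6 -0.9] tau [-0.152 -0.058 -0.002] yaw 213.06782352319158 q6 -2.04
face z 0.128 1504 rim z 0.1275 927
dot 150 [0.5322 0.1261 0.1281] ang 215.8 r 0.0205
zero 122 [0.5204 0.1279 0.1269] ang 199.6 r 0.03
ticks [(np.float64(168.7), np.int64(44)), (np.float64(230.2), np.int64(47))]
```

>>> apply_moves(
  plan=[
    [0.02, 0.0001, -0.0002, 0, 0.03],
    [0.02, 0.0001, -0.0002, 0, 0.08],
    [0.02, 0.0001, -0.0002, 0, 0.13],
    [0.02, 0.0001, -0.0002, 0, 0.18],
    [0.02, 0.0001, -0.0002, 0, 0.23],
    [0.02, 0.0001, -0.0002, 0, 0.28],
    [0.02, 0.0001, -0.0002, 0, 0.33],
    [0.02, 0.0001, -0.0002, 0, 0.37],
    [0.02, 0.0001, -0.0002, 0, 0.4],
    [0.02, 0.0001, -0.0002, 0, 0.4],
  ],
)

```text
t: 13.53
tool_pos: [0.5476, 0.1369, 0.3018]
tool_rot: [0.277, -3.129, -0.002]
contact_force: [1.4, 2.4, -1.3]
opening: 0.0273
grip_force: 24.9
```

```bash
python3 ang.py; python3 look.py
```

```text
t 13.53 F [ 1.4  2.4 -1.3] tau [ 0.258 -0.026 -0.026] yaw 190.13 q6 -1.635 [0.5476 0.1369 0.3018]
['zero', 'dot', 'L', 'Rt'] C [549.52 137.96] zero 198.85 sc 1.017 dot 191.83 dot-zero -7.02 rdot 20.85 cost 0.438
t 13.58 [0.5476 0.1369 0.3018] F [-0.4  1.5 -0.6] tau [ 0.343  0.057 -0.022] yaw 190.18942942902675 q6 -1.64
face z 0.128 1468 rim z 0.1274 983
dot 149 [0.529  0.1336 0.1283] ang 192.6 r 0.0203
zero 122 [0.5204 0.128  0.127 ] ang 199.5 r 0.0301
ticks [(np.float64(168.6), np.int64(42)), (np.float64(230.0), np.int64(38))]
```

>>> apply_moves(
  plan=[
    [0.02, 0, 0.0002, 0, 0.03],
    [0.02, 0, 0.0002, 0, 0.08],
    [0.02, 0, 0.0002, 0, 0.13],
    [0.02, 0, 0.0002, 0, 0.18],
    [0.02, 0, 0.0002, 0, 0.23],
    [0.02, 0, 0.0002, 0, 0.28],
    [0.02, 0, 0.0002, 0, 0.33],
    [0.02, 0, 0.0002, 0, 0.37],
    [0.02, 0, 0.0002, 0, 0.4],
    [0.02, 0, 0.0002, 0, 0.4],
    [0.02, 0, 0.0002, 0, 0.4],
  ],
)

```text
t: 14.55
tool_pos: [0.5476, 0.1372, 0.3018]
tool_rot: [-0.347, -3.122, -0.002]
contact_force: [0.4, 3.5, -1.3]
opening: 0.0269
grip_force: 24.9
```

```bash
python3 ang.py; python3 look.py pics/w7.png;python3 -c "
import cv2;a=cv2.imread('pics/w7.png')[130:330,190:450];cv2.imwrite('pics/w7c.png',cv2.resize(a,(780,600),interpolation=2))"
```

```text
t 14.55 F [ 0.4  3.5 -1.3] tau [ 0.767 -0.063 -0.048] yaw 167.3 q6 -1.236 [0.5476 0.1372 0.3018]
['zero', 'dot', 'L'] C [549.22 137.23] zero 197.32 sc 1.002 dot 166.76 dot-zero -30.55 rdot 20.65 cost 0.159
t 14.6 [0.5476 0.1372 0.3018] F [-0.   4.4 -0.9] tau [ 0.828 -0.004 -0.07 ] yaw 167.29341315375646 q6 -1.24
face z 0.1281 1455 rim z 0.1275 980
dot 145 [0.5289 0.1419 0.1283] ang 168.7 r 0.0202
zero 116 [0.5204 0.1281 0.1273] ang 199.4 r 0.03
ticks [(np.float64(168.5), np.int64(41)), (np.float64(233.7), np.int64(59))]
```

View pics/w7c.png

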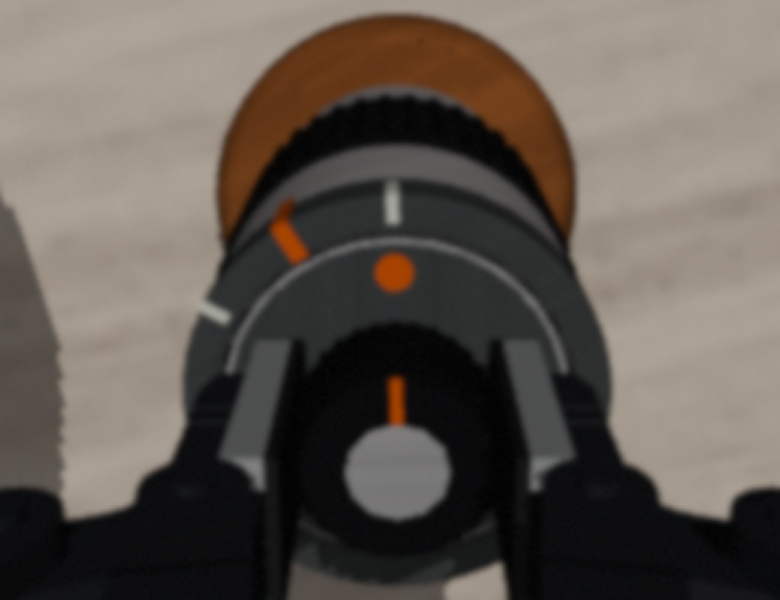

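The dot at crop (394,272) points straight at the left tick at (392,203), and the face is still flush.

>>> apply_moves(
  plan=[
    [0.02, 0, 0.0002, 0, 0],
    [0.02, 0, 0.0004, 0, 0],
    [0.02, 0, 0.0004, 0, 0],
  ],
)

```text
t: 14.9
tool_pos: [0.5477, 0.1374, 0.3018]
tool_rot: [-0.349, -3.122, -0.001]
contact_force: [-1.3, 6.0, -1.2]
opening: 0.0266
grip_force: 24.9
```

>>> apply_moves(
  plan=[
    [0.02, 0, 0, 0, -0.03],
    [0.02, 0, 0, 0, -0.08],
    [0.02, 0, -0.0001, 0, -0.13],
    [0.02, 0, -0.0001, 0, -0.18],
    [0.02, 0, -0.0002, 0, -0.23],
    [0.02, 0, -0.0002, 0, -0.28],
    [0.02, 0, -0.0003, 0, -0.33],
    [0.02, 0, -0.0003, 0, -0.38],
    [0.02, 0, -0.0004, 0, -0.43],
    [0.02, 0, -0.0004, 0, -0.48],
    [0.02, 0, -0.0004, 0, -0.52],
    [0.02, 0, -0.0004, 0, -0.52],
  ],
)

```text
t: 15.9
tool_pos: [0.5476, 0.1367, 0.3021]
tool_rot: [0.466, -3.107, 0.0]
contact_force: [-1.1, 4.0, 0.2]
opening: 0.0267
grip_force: 25.0
```

```bash
python3 ang.py
```

```text
t 15.9 F [-1.1  4.   0.2] tau [ 0.769  0.19  -0.004] yaw 197.07 q6 -1.756 [0.5476 0.1367 0.3021]
['zero', 'dot', 'L', 'Rt'] C [549.6  137.63] zero 198.35 sc 1.014 dot 198.01 dot-zero -0.34 rdot 20.75 cost 0.399
```

>>> apply_moves(
  plan=[
    [0.02, 0, -0.0002, 0, 0],
    [0.02, 0, -0.0004, 0, 0],
    [0.02, 0, -0.0004, 0, 0],
    [0.02, 0, -0.0004, 0, 0],
  ],
)

```text
t: 16.28
tool_pos: [0.5477, 0.1366, 0.3021]
tool_rot: [0.464, -3.107, -0.001]
contact_force: [-1.7, 5.0, 1.3]
opening: 0.0267
grip_force: 25.0
```

```bash
python3 ang.py
```

```text
t 16.28 F [-1.7  5.   1.3] tau [ 0.929  0.332 -0.028] yaw 196.99 q6 -1.755 [0.5477 0.1366 0.3021]
['zero', 'dot', 'L', 'Rt'] C [549.61 137.63] zero 198.34 sc 1.015 dot 198.07 dot-zero -0.27 rdot 20.71 cost 0.45
```

>>> apply_moves(
  plan=[
    [0.02, 0, 0.0003, 0, 0],
    [0.02, 0, 0.0006, 0, 0],
    [0.02, 0, 0.0006, 0, 0],
    [0.02, 0, 0.0006, 0, 0],
  ],
)

```text
t: 16.67
tool_pos: [0.5476, 0.1368, 0.302]
tool_rot: [0.465, -3.107, 0.001]
contact_force: [-1.7, 4.3, 1.2]
opening: 0.027
grip_force: 25.1
```

```bash
python3 ang.py
```

```text
t 16.67 F [-1.7  4.3  1.2] tau [ 0.572  0.257 -0.015] yaw 197.01 q6 -1.755 [0.5476 0.1368 0.302 ]
['zero', 'dot', 'L', 'Rt'] C [549.57 137.77] zero 198.65 sc 1.015 dot 198.48 dot-zero -0.16 rdot 20.76 cost 0.426
```

>>> apply_moves(
  plan=[
    [0.02, 0.0001, 0.0003, -0.0001, 0],
    [0.02, 0.0002, 0.0006, -0.0002, 0],
    [0.02, 0.0002, 0.0006, -0.0002, 0],
    [0.02, 0.0002, 0.0006, -0.0002, 0],
  ],
)

```text
t: 17.05
tool_pos: [0.5474, 0.1371, 0.302]
tool_rot: [-0.465, 3.107, -0.002]
contact_force: [-0.0, 1.1, -0.5]
opening: 0.0271
grip_force: 25.0
```

```bash
python3 ang.py; python3 look.py
```

```text
t 17.05 F [-0.   1.1 -0.5] tau [ 0.061 -0.01  -0.03 ] yaw 197.02 q6 -1.754 [0.5474 0.1371 0.302 ]
['zero', 'dot', 'L', 'Rt'] C [549.54 137.97] zero 198.84 sc 1.016 dot 198.7 dot-zero -0.14 rdot 20.86 cost 0.372
t 17.1 [0.5474 0.1371 0.302 ] F [ 0.7 -1.  -0.1] tau [-0.007 -0.039 -0.02 ] yaw 197.02204396736286 q6 -1.75
face z 0.1282 1489 rim z 0.1275 941
dot 152 [0.5295 0.1312 0.1282] ang 199.4 r 0.0204
zero 121 [0.5203 0.128  0.127 ] ang 199.3 r 0.0301
ticks [(np.float64(168.6), np.int64(43)), (np.float64(230.1), np.int64(41))]
```

>>> apply_moves(
  plan=[
    [0.02, 0, 0, 0, -0.03],
    [0.02, 0, 0, 0, -0.08],
    [0.02, 0, 0, 0, -0.13],
    [0.02, 0, 0, 0, -0.18],
    [0.02, 0, 0, 0, -0.23],
    [0.02, 0, 0, 0, -0.28],
    [0.02, 0, 0, 0, -0.33],
    [0.02, 0, 0, 0, -0.38],
    [0.02, 0, 0, 0, -0.43],
    [0.02, 0, 0, 0, -0.48],
    [0.02, 0, 0, 0, -0.525],
    [0.02, 0, 0, 0, -0.525],
  ],
)

```text
t: 18.15
tool_pos: [0.5475, 0.1368, 0.3021]
tool_rot: [-1.256, 2.879, -0.004]
contact_force: [1.4, -2.4, 0.2]
opening: 0.0269
grip_force: 25.0
```

```bash
python3 ang.py;python3 look.py pics/w8.png;python3 -c "
import cv2;a=cv2.imread('pics/w8.png')[130:330,190:450];cv2.imwrite('pics/w8c.png',cv2.resize(a,(780,600),interpolation=2))"
```

```text
t 18.15 F [ 1.4 -2.4  0.2] tau [-0.478 -0.261 -0.067] yaw 227.13 q6 -2.279 [0.5475 0.1368 0.3021]
['zero', 'dot', 'Rt'] C [548.77 138.3 ] zero 200.55 sc 1.001 dot 230.77 dot-zero 30.22 rdot 20.57 cost 0.192
t 18.2 [0.5475 0.1368 0.3021] F [ 2.1 -3.2 -1. ] tau [-0.545 -0.355 -0.056] yaw 227.0485417335683 q6 -2.28
face z 0.1284 1497 rim z 0.1275 886
dot 148 [0.5355 0.1223 0.1286] ang 229.9 r 0.0206
zero 114 [0.5205 0.1279 0.1269] ang 199.6 r 0.03
ticks [(np.float64(168.5), np.int64(45)), (np.float64(236.0), np.int64(46))]
```

View pics/w8c.png

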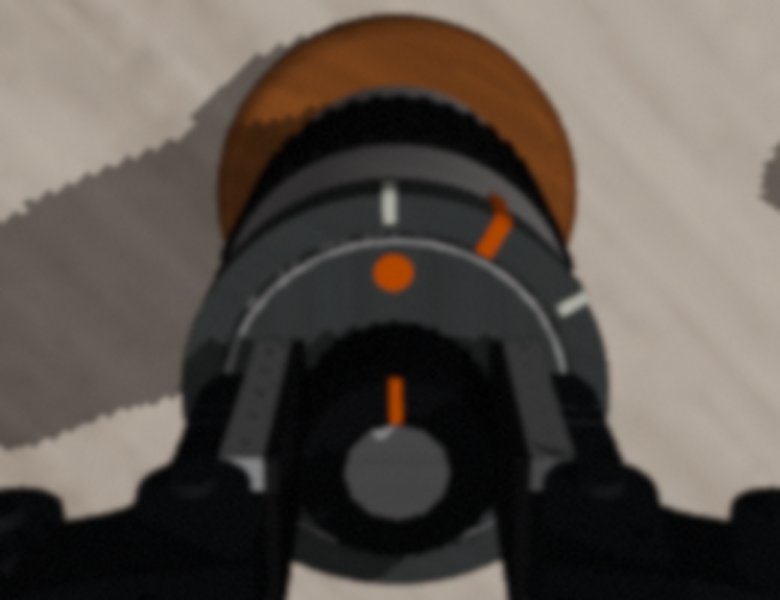

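The dot at crop (393,272) points at the right tick at (389,203), within about half a degree.

>>> apply_moves(
  plan=[
    [0.02, 0.0001, -0.0003, 0, -0.01],
    [0.02, 0.0002, -0.0006, 0.0001, -0.01],
    [0.02, 0.0002, -0.0006, 0.0002, -0.01],
    [0.02, 0.0002, -0.0006, 0.0002, -0.01],
  ],
)

```text
t: 18.58
tool_pos: [0.5477, 0.1367, 0.3021]
tool_rot: [-1.269, 2.874, -0.001]
contact_force: [0.6, -4.5, -0.0]
opening: 0.0269
grip_force: 25.1
```

```bash
python3 ang.py;python3 look.py
```

```text
t 18.58 F [ 0.6 -4.5 -0. ] tau [-0.672 -0.399 -0.047] yaw 227.66 q6 -2.29 [0.5477 0.1367 0.3021]
['zero', 'dot', 'Rt'] C [548.93 138.24] zero 200.22 sc 1.004 dot 230.68 dot-zero 30.46 rdot 20.53 cost 0.294
t 18.63 [0.5477 0.1367 0.3021] F [ 2.2 -3.9 -0.7] tau [-0.738 -0.43  -0.069] yaw 227.66771084228716 q6 -2.29
face z 0.1284 1524 rim z 0.1275 875
dot 151 [0.5356 0.1225 0.1281] ang 229.6 r 0.0205
zero 116 [0.5205 0.1281 0.127 ] ang 199.4 r 0.0299
ticks [(np.float64(168.4), np.int64(44)), (np.float64(233.9), np.int64(50))]
```

>>> apply_moves(
  plan=[
    [0.03, 0, 0, 0, 0],
    [0.034, 0, 0, 0, 0],
    [0.034, 0, 0, 0, 0],
    [0.034, 0, 0, 0, 0],
  ],
)

```text
t: 19.02
tool_pos: [0.5473, 0.1373, 0.3018]
tool_rot: [1.27, -2.873, -0.002]
contact_force: [-0.4, 0.2, 0.8]
opening: 0.0342
grip_force: 0.0
```

```bash
python3 ang.py;python3 look.py
```

```text
t 19.02 F [-0.4  0.2  0.8] tau [-0.005 -0.01   0.014] yaw 227.7 q6 -2.29 [0.5473 0.1373 0.3018]
['zero', 'dot', 'Rt'] C [548.82 138.18] zero 200.22 sc 1.001 dot 230.45 dot-zero 30.23 rdot 20.68 cost 0.112
t 19.07 [0.5473 0.1373 0.3018] F [ 0.  -0.1 -0.6] tau [0.002 0.032 0.03 ] yaw 227.70136436927376 q6 -2.29
face z 0.1279 1426 rim z 0.1275 912
dot 147 [0.5356 0.1224 0.1279] ang 229.9 r 0.0206
zero 118 [0.5205 0.128  0.127 ] ang 199.5 r 0.03
ticks [(np.float64(168.4), np.int64(46)), (np.float64(230.1), np.int64(48))]
```

>>> apply_moves(
  plan=[
    [0.034, 0.0002, -0.0006, 0, 0],
    [0.03, 0.0002, -0.0006, 0, 0],
    [0.024, 0.0002, -0.0006, 0, 0],
    [0.02, 0.0002, -0.0006, 0, 0],
    [0.02, 0.0002, -0.0006, 0, 0],
  ],
  newtons=22,
)

```text
t: 19.53
tool_pos: [0.5479, 0.1363, 0.302]
tool_rot: [-1.27, 2.873, -0.0]
contact_force: [0.4, 0.0, 0.6]
opening: 0.0269
grip_force: 22.4
```

```bash
python3 ang.py;python3 look.py
```

```text
t 19.53 F [0.4 0.  0.6] tau [-0.033 -0.028 -0.005] yaw 227.68 q6 -2.291 [0.5479 0.1363 0.302 ]
['zero', 'dot', 'Rt'] C [548.83 138.08] zero 200.02 sc 1.0 dot 230.35 dot-zero 30.32 rdot 20.63 cost 0.125
t 19.58 [0.5479 0.1363 0.302 ] F [ 0.  -0.8  0.8] tau [-0.031  0.031  0.031] yaw 227.6792426349809 q6 -2.29
face z 0.1279 1512 rim z 0.1275 906
dot 149 [0.5355 0.1224 0.1279] ang 229.8 r 0.0206
zero 111 [0.5205 0.128  0.1271] ang 199.6 r 0.0299
ticks [(np.float64(168.5), np.int64(43)), (np.float64(235.4), np.int64(51))]
```

>>> apply_moves(
  plan=[
    [0.02, 0, 0, 0, 0.03],
    [0.02, 0, 0, 0, 0.08],
    [0.02, 0, 0.0001, 0, 0.13],
    [0.02, 0, 0.0001, 0, 0.18],
    [0.02, 0, 0.0002, 0, 0.23],
    [0.02, 0, 0.0002, 0, 0.28],
    [0.02, 0, 0.0003, 0, 0.33],
    [0.02, 0, 0.0003, 0, 0.38],
    [0.02, 0, 0.0004, 0, 0.43],
    [0.02, 0, 0.0004, 0, 0.48],
    [0.02, 0, 0.0004, 0, 0.53],
    [0.02, 0, 0.0004, 0, 0.53],
  ],
)

```text
t: 20.63
tool_pos: [0.5476, 0.1368, 0.302]
tool_rot: [-0.472, 3.106, 0.001]
contact_force: [0.1, 0.2, 0.5]
opening: 0.027
grip_force: 22.5
```

```bash
python3 ang.py;python3 look.py pics/w9.png;python3 -c "
import cv2;a=cv2.imread('pics/w9.png')[130:330,190:450];cv2.imwrite('pics/w9c.png',cv2.resize(a,(780,600),interpolation=2))"
```

```text
t 20.63 F [0.1 0.2 0.5] tau [ 0.055 -0.011 -0.059] yaw 197.27 q6 -1.76 [0.5476 0.1368 0.302 ]
['zero', 'dot', 'L', 'Rt'] C [549.59 137.73] zero 198.54 sc 1.016 dot 197.56 dot-zero -0.98 rdot 20.87 cost 0.393
t 20.68 [0.5476 0.1367 0.302 ] F [0.8 1.4 0.7] tau [ 0.111 -0.031 -0.046] yaw 197.36082287586888 q6 -1.76
face z 0.1279 1469 rim z 0.1275 974
dot 146 [0.5296 0.1314 0.1282] ang 199.0 r 0.0202
zero 123 [0.5205 0.1279 0.1269] ang 199.7 r 0.03
ticks [(np.float64(168.6), np.int64(42)), (np.float64(230.3), np.int64(40))]
```

View pics/w9c.png

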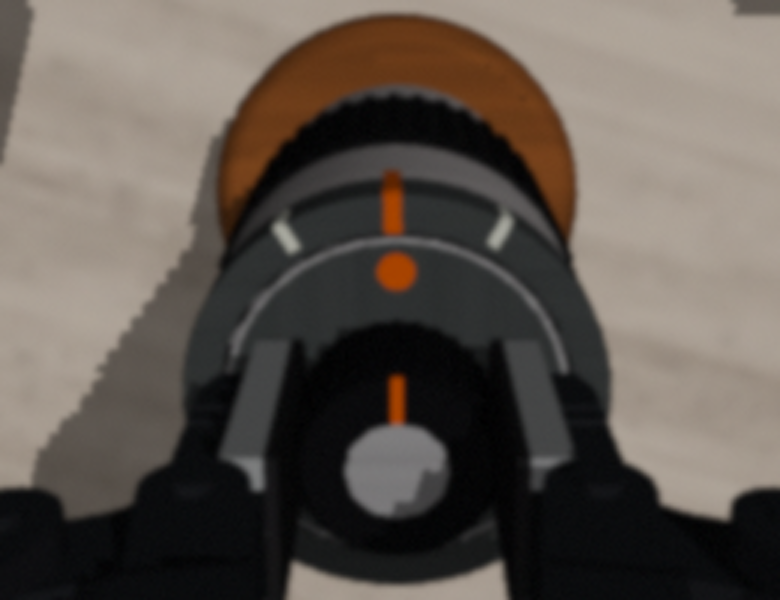

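The dot at crop (396,272) is about 1° past the zero mark at (393,205). I make a small correction, then release.

>>> apply_moves(
  plan=[
    [0.02, 0, 0, 0, -0.008],
    [0.02, 0, 0, 0, -0.016],
    [0.02, 0, 0, 0, -0.016],
    [0.02, 0, 0, 0, -0.016],
  ],
)

```text
t: 21.07
tool_pos: [0.5476, 0.1367, 0.302]
tool_rot: [-0.498, 3.102, 0.001]
contact_force: [0.0, 2.0, 1.5]
opening: 0.0272
grip_force: 22.5
```

>>> apply_moves(
  plan=[
    [0.03, 0, 0, 0, 0],
    [0.036, 0, 0, 0, 0],
    [0.04, 0, 0, 0, 0],
    [0.04, 0, 0, 0, 0],
  ],
)

```text
t: 21.4
tool_pos: [0.5475, 0.1365, 0.3017]
tool_rot: [0.498, -3.102, 0.0]
contact_force: [-0.6, -0.4, 0.9]
opening: 0.0402
grip_force: 0.0
```

```bash
python3 ang.py;python3 look.py
```

```text
t 21.4 F [-0.6 -0.4  0.9] tau [-0.07   0.049  0.032] yaw 198.23 q6 -1.776 [0.5475 0.1365 0.3017]
['zero', 'dot', 'L', 'Rt'] C [549.63 137.74] zero 198.58 sc 1.015 dot 198.55 dot-zero -0.02 rdot 20.85 cost 0.35
t 21.45 [0.5475 0.1365 0.3017] F [-0.1  0.2  0.4] tau [ 0.027 -0.033  0.022] yaw 198.23346500534805 q6 -1.78
face z 0.1279 1420 rim z 0.1275 988
dot 151 [0.5296 0.1311 0.128 ] ang 200.0 r 0.0203
zero 118 [0.5204 0.1279 0.1268] ang 199.7 r 0.0301
ticks [(np.float64(168.7), np.int64(42)), (np.float64(230.0), np.int64(40))]
```

Aligned, flush and released. Now I back off straight up, keeping the opening small enough that the fingers stay clear.

>>> apply_moves(
  plan=[
    [0.042, 0, 0, -0.01, 0],
    [0.045, 0, 0, -0.03, 0],
    [0.05, 0, 0, -0.06, 0],
    [0.06, 0, 0, -0.1, 0],
    [0.06, 0, 0, -0.1, 0],
    [0.06, 0, 0, -0.1, 0],
  ],
)

```text
t: 22.0
tool_pos: [0.5483, 0.1367, 0.4068]
tool_rot: [-0.497, 3.094, -0.001]
contact_force: [0.8, -0.4, -0.9]
opening: 0.0599
grip_force: 0.0
```

```bash
python3 ang.py;python3 look.py
```

```text
t 22.0 F [ 0.8 -0.4 -0.9] tau [-0.024 -0.006  0.01 ] yaw 198.24 q6 -1.776 [0.5483 0.1367 0.4068]
['zero', 'dot'] C [549.49 138.01] zero 198.77 sc 1.003 dot 199.1 dot-zero 0.32 rdot 20.77 cost 0.088
t 22.05 [0.5478 0.1366 0.404 ] F [-0.  -0.3 -0.3] tau [-0.003 -0.044  0.002] yaw 198.23138094507286 q6 -1.78
face z 0.1279 531 rim z 0.1275 349
dot 59 [0.5298 0.1312 0.1281] ang 199.9 r 0.0201
zero 44 [0.5207 0.128  0.1273] ang 199.6 r 0.0297
ticks [(np.float64(168.2), np.int64(10)), (np.float64(230.2), np.int64(10))]
```

```bash
python3 -c "
from station import ctrl;print(ctrl.finish_job())"
```

```text
the job is handed in; nothing more can be done
None
```

The burr is seated on the shaft, was rocked to the left tick and then the right, and was let go with its dot on the zero mark (within about 0.3°); I let go and regripped twice on the way to let it settle, its face read flush with the rim to about 0.4 mm, and the job was handed in at about 22 s.

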